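Lock the viewing stage and hold a slide carrier flush on its sloped plate

ROBOT

A 6-joint arm with a two-finger parallel gripper is mounted at the origin on a cart in front of the work surface, level with it; the furniture and walls round the work are solid. World frame = base frame: x ahead of the robot, y to its left, z up, the work surface at z = 0. Lengths are in m, angles in rad, forces in N, time in s.
With the tool pointing down it reaches from about 0.25 to 0.775 m from the base axis. Payload 4 kg.
Tool frame: the origin (TCP) lies midway between the tips of the shut fingers; the grasp point (between the pads) lies 19 mm behind it; z points along the fingers, y is the line along which they close (so a half turn about z gives the same grasp; the last joint's range is limited). The gripper opens to 94 mm and grips with 3 to 60 N. Pads are 16 mm wide; open, the fingers measure 119 mm over their backs; the gripper's body (75 mm by 177 mm) begins 78 mm behind the grasp point.
Start: joints at [-1.421, 0.087, 1.371, -0, 1.684, -0.103], TCP at [0.138, -0.533, 0.206] pointing down, gripper open.
Joint ranges: [-3.1, 3.1], [-0.76, 2.03], [0.27, 2.55], [-1.08, 4.22], [0.17, 2.65], [-2.57, 2.57]. Speed limits (rad/s): [2.79, 2.79, 3.14, 3.14, 3.14, 3.14].

INTERFACE

Orientations are given as a unit quaternion [w, x, y, z].
In Python, from rig import telemetry, imaging, bot gives the robot as it stands. The module is installed in compiled form; this text tells all that it offers.
- The arm moves only by the shell command python3 -m pendant 'ROWS' [FORCE]. ROWS is JSON, a list of rows, each a list of 3 entries, a list of its own where there are three numbers: the opening, from -1 (shut) to 1 (fully open), then the shift along the tool's x, y, z normalised to -1 to 1, where 1 is 150 mm, then the turn about the tool's z normalised to -1 to 1, where 1 is 1.5 rad. In form: [[fingers, [x, y, z], turn], ...]. A call has 1 to 5 rows; each row is the pose to reach, as a shift and turn from the pose commanded when the call began, along the tool's axes at that moment; what a row does not reach only later rows make up. A row lasts 1/12 s, in which the tool goes at most 41.7 mm and 7.16 degrees, less where a joint would pass 70% of its speed; a pose out of reach is approached as far as the arm can. A call with a number of a shift or a turn outside -1 to 1 is refused whole. A call with a gripper value outside its range is refused whole. The fingers move at their own pace and stop on an object; FORCE is the grip in N (left out, the last holds). Time passes only in rows, so rows that repeat a pose let the fingers close. It gives the time, the measured TCP pose, the force, the opening and the grip force at its end, in the units of the state.
- telemetry.get_obs(): the state, without advancing time (a new reading comes with each control period).
- imaging.get_image(name): name is "scene" or "side" or "wrist"; returns a dict with "img" (384x512x3 uint8, red, green, blue), "camera_matrix" (3x3 intrinsics, pixels), "extrinsics" (4x4, takes a point from world to camera coordinates). Camera axes: x right, y up, looking along -z (the intrinsics and any distortion apply to the point x, -y, -z); pixel columns grow to the right and rows downward; lengths in m; the calibration is good to about 2 mm. A picture is of the moment at which its call begins. There is no depth.
- bot.hand_in(): hands the job in; it is judged then, once.
The state is a dict: "time_s": time; "joint_positions": joint angles; "dq": joint speeds; "joint_efforts": joint torques, N m; "ee_pos": TCP position; "tool_rot": TCP orientation; "contact_force": force on the tool from outside, world axes, zero at the start; "ft_torque": the same for the moment, N m; "opening": opening from 0.0 (shut) to 1.0 (fully open); "grasp_force": force on a finger pad.
Only numpy, scipy, OpenCV 4.12 (cv2) and the standard library are available. Lean on these libraries where they do the work, as an engineer would, in place of code of your own. Each camera call takes 0.05 s, during which the arm holds its last target. There are 200 camera calls.

TASK

Push the steel index pin from the wooden block fully home through the hole in the viewing stage's swivel lug, so that the stage is locked to its base, and let go of it. Then take the black slide carrier off the slide box by its upright grip, tilt it to the slope of the stage plate, and press it gently flat against the plate, centred over the round glass port with its long side running up the slope; finish while still holding it pressed flush there. Leave the plate's slope as it is set and do not knock over or push away the brown bottle, the label jar or the dropper bottle.

Things in the scene. Friction and masses are not known exactly. Their poses are not given: they have to be found in the camera images.
- stage_base: grey base plate of the viewing stage, fixed to the desk, 175 x 130 x 18 mm. Origin on its underside below the swivel axis, z up; it spans x -105 to +70 and y -65 to +65 mm. -x is the end with three 9 mm index holes, right through, on a 74 mm radius at -15, 0 and +15 degrees; only the middle one is under the lug
- index_hole (a point): centre of the mouth of the middle index hole, on the top face of the base plate (18 mm above the desk)
- lug_hole (a point): centre of the mouth of the 9 mm hole (1.5 mm chamfer) in the swivel lug, on the lug's top face 26 mm above the desk; the seated pin's shoulder rests there. The lug is an aluminium arm 26 mm wide, 8 mm thick, on the turntable, pointing to the base's -x end. The sloped plate's low edge is at least 22 mm behind the hole's centre
- turntable (a joint): swivel angle of the turntable about the vertical axis, rad, 0 = the lug hole exactly over the middle index hole; starts within 0.03 either way (2 mm at the hole) and turns easily; the tapered pin draws it into line and locks it
- tilt_plate (a joint): slope of the stage plate, rad, 0 = level; set somewhere between 0.25 and 0.5 and held by a stiff friction hinge (1.5 N m). The low edge is at the lug side
- port (a point): centre of the 22 mm round glass port flush in the stage plate's face, about 63 mm above the desk. Its frame moves with the plate: z outward normal, x up the slope, y across. Plate 104 (x) x 56 (y) x 10 mm, tilting about a y axis 5 mm below the port. Yoke cheeks beside it at y +-31 to 37 mm rise 5 mm above the port; black knob out to y -52 mm. Corner marks show the carrier's place
- low_edge (a point): middle of the stage plate's low edge, on its face, 52 mm down the slope from the port; same axes as the port
- index_pin: steel pin standing upright in the middle hole of the wooden block. Origin at the centre of the shoulder under its head, z up. Head: dark knurled cylinder, 18 mm diameter, 28 mm tall above the shoulder. Shank: 8 mm diameter, reaching 24 mm below the shoulder, its last 9 mm tapered to a 3 mm tip. 50 g
- pin_block: wooden block 90 x 48 x 30 mm, fixed, long side along its own x, three holes of 10 mm in a row at x = -30, 0, 30 mm, the pin in the middle one. Origin at the centre of its underside
- slide_box: brown wooden slide box, closed, fixed, 101 x 150 x 47 mm (x, y, z), origin at the centre of its underside; its flat lid is 47 mm high; the carrier lies on it
- slide_carrier: black slide carrier: flat frame 84 x 38 x 5 mm (x, y, z), glass slide flush in its underside, upright grip in the middle 34 mm long (x), 10 mm thick (y), top 35 mm above the underside; both ways round equal. Origin: centre of the underside, z up. About 90 g. Lies flat on the slide box. Gripped lightly (under 8 N) it can settle flat as it is pressed; 20 N or more holds it firm
- brown_bottle: brown glass bottle with black cap, 44 mm diameter, 120 mm tall, loose bystander behind the work, origin at the centre of its underside
- label_jar: small glass jar, 54 mm diameter, 56 mm tall, loose bystander behind the work, origin at the centre of its underside
- dropper_bottle: small brown bottle with white cap, 27 mm diameter, 70 mm tall, loose bystander in front of the work, origin at the centre of its underside
Things that resemble listed ones, but are neither listed nor needed, are in the scene too. Several things have the shape of the pin_block; the one meant has the colours described above.

How it is judged:
On the way, in this order (a step that is already met when the one before it is completed fails the run):
1. the index pin is fully home through the lug into the base, and released (horizontal distance between index_pin and index_hole below 0.004 m and z of index_pin in the frame of stage_base below 0.0285 m and angle between index_pin's own z axis and vertical below 0.12 rad and contact force between the fingers and index_pin below 0.2 N), for 0.2 s.
2. the carrier is lifted off the slide box in the fingers (contact force between the fingers and slide_carrier above 1 N and contact force between each of slide_box, tilt_plate and slide_carrier below 0.05 N and height (world z) of slide_carrier above 0.057 m), for 0.1 s.
At the end, for the whole second after the job is handed in: pin shoulder down on the lug (2.5 mm) over the middle index hole, pin released; carrier still in the fingers, at rest, pressed on the plate with 1.5 to 30 N, flush (0.035 rad, 2 mm), centred on the port within 8 mm, long side up the slope within 0.14 rad; plate's low edge moved under 5 mm (all of step 1 and contact force between the fingers and slide_carrier above 1 N and contact force between tilt_plate and slide_carrier between 1.5 and 30 N and angle between the z axis of slide_carrier and the z axis of port, either way round below 0.035 rad and angle between the x axis of slide_carrier and the x axis of port, either way round below 0.14 rad and z of slide_carrier in the frame of port between -0.002 and 0.002 m and x of slide_carrier in the frame of port between -0.008 and 0.008 m and y of slide_carrier in the frame of port between -0.008 and 0.008 m and angle between slide_carrier's own z axis and vertical below 0.6 rad and linear speed of slide_carrier below 0.02 m/s and distance of low_edge from where it was at the start of the episode below 0.005 m); the arm keeps its last pose, push and grip.
It fails at once if the carrier's glass is pressed on the plate with more than 45 N (contact force between tilt_plate and slide_carrier above 45 N).
It fails at once if the brown bottle is pushed away or knocked over (distance of brown_bottle from where it was at the start of the episode above 0.03 m or angle between brown_bottle's own z axis and vertical above 0.5 rad).
It fails at once if the label jar is pushed away or knocked over (distance of label_jar from where it was at the start of the episode above 0.03 m or angle between label_jar's own z axis and vertical above 0.5 rad).
It fails at once if the dropper bottle is pushed away or knocked over (distance of dropper_bottle from where it was at the start of the episode above 0.03 m or angle between dropper_bottle's own z axis and vertical above 0.5 rad).
It also fails if it takes over 58 s, if anything falls off the work surface, if the arm or the gripper's body presses on something with over 40 N, if the wrist force passes 120 N, or if a joint passes its speed limit or range.

## Working session

There is one attempt and no reset: what is moved stays moved. The work goes in short steps, Python scripts to look and compute and a shell command to move; the robot and the scene stay as the last step left them, time stands still between calls to the robot, and variables do not carry over. Pictures are saved under pics/ and viewed, at most 10 in all, crops included, and the job is handed in when it is done.

```bash
mkdir -p pics
cat > h.py <<'E'
import numpy as np, cv2
from rig import telemetry, imaging, bot
def grab(n,tag):
    d=imaging.get_image(n); np.savez(f'pics/{tag}.npz',**{k:np.array(v) for k,v in d.items()})
    cv2.imwrite(f'pics/{tag}.png',d['img'][:,:,::-1]); return d
def load(tag): return np.load(f'pics/{tag}.npz',allow_pickle=True)
def P(d):
    K=np.array(d['camera_matrix'],float);E=np.array(d['extrinsics'],float)
    return K@np.diag([1,-1,-1])@E[:3]
def proj(d,p):
    q=P(d)@np.append(p,1); return q[:2]/q[2]
def onz(d,uv,z):
    M=P(d); H=np.c_[M[:,0],M[:,1],M[:,2]*z+M[:,3]]
    q=np.linalg.solve(H,[*uv,1]); return q[:2]/q[2]
def tri(ds,uvs):
    A=[]
    for d,(u,v) in zip(ds,uvs):
        M=P(d); A+= [u*M[2]-M[0], v*M[2]-M[1]]
    A=np.array(A); A/=np.linalg.norm(A[:,:3],axis=1)[:,None]
    x,*_=np.linalg.lstsq(A[:,:3],-A[:,3],rcond=None); return x, A[:,:3]@x+A[:,3]
E
python3 - <<'E'
from h import *
d={n:grab(n,n+'0') for n in('scene','side','wrist')}
for n in d: print(n,{k:v for k,v in d[n].items() if k!='img'})
o=telemetry.get_obs();print(o)
a=np.hstack([d['scene']['img'],d['side']['img']])
E
python3 -c "
import cv2
for n in('scene','side'): cv2.imwrite(f'pics/{n}0b.png',cv2.resize(cv2.imread(f'pics/{n}0.png'),(800,600),interpolation=cv2.INTER_CUBIC))"
```

```text
scene {'camera_matrix': array([[355.36834634,   0.        , 259.08499119],
       [  0.        , 355.36834634, 189.02648426],
       [  0.        ,   0.        ,   1.        ]]), 'extrinsics': array([[-0.66827278, -0.74376512, -0.01499756,  0.38208907],
       [ 0.43503089, -0.40707007,  0.80314512, -0.26840477],
       [-0.60345639,  0.53019562,  0.59559465, -0.60856433],
       [ 0.        ,  0.        ,  0.        ,  1.        ]])}
side {'camera_matrix': array([[402.340409  ,   0.        , 255.49647699],
       [  0.        , 402.340409  , 185.74241604],
       [  0.        ,   0.        ,   1.        ]]), 'extrinsics': array([[-0.82971089, -0.55763943,  0.02486152,  0.4501589 ],
       [ 0.21347032, -0.27583852,  0.93719983, -0.17599139],
       [-0.51576182,  0.78291211,  0.3479057 , -0.62089009],
       [ 0.        ,  0.        ,  0.        ,  1.        ]])}
wrist {'camera_matrix': array([[337.99068316,   0.        , 254.9753341 ],
       [  0.        , 337.99068316, 191.24389061],
       [  0.        ,   0.        ,   1.        ]]), 'extrinsics': array([[ 0.25044332, -0.968128
[... 248 characters left out ...]
s': array([-1.42111674e+00,  8.77875585e-02,  1.37188648e+00, -2.08099333e-05,
        1.68360516e+00, -1.03089204e-01]), 'dq': array([ 8.23543526e-04, -1.38057773e-03, -3.13415785e-03,  7.86624111e-04,
       -8.41991152e-04,  4.33594219e-05]), 'joint_efforts': array([ 6.64021300e-04, -3.40644085e+01, -3.02792752e+01,  7.17727281e-02,
        3.04870808e-02, -1.15289067e-04]), 'ee_pos': array([ 0.13747849, -0.53210758,  0.20458225]), 'tool_rot': array([-8.42804383e-04,  9.92023911e-01,  1.26047009e-01, -2.99794623e-05]), 'contact_force': array([0.16856146, 0.184904  , 0.1155972 ]), 'ft_torque': array([ 0.0273674 ,  0.00811623, -0.01043203]), 'grasp_force': 0.0, 'opening': 1.003360228598147}
```

View pics/scene0b.png

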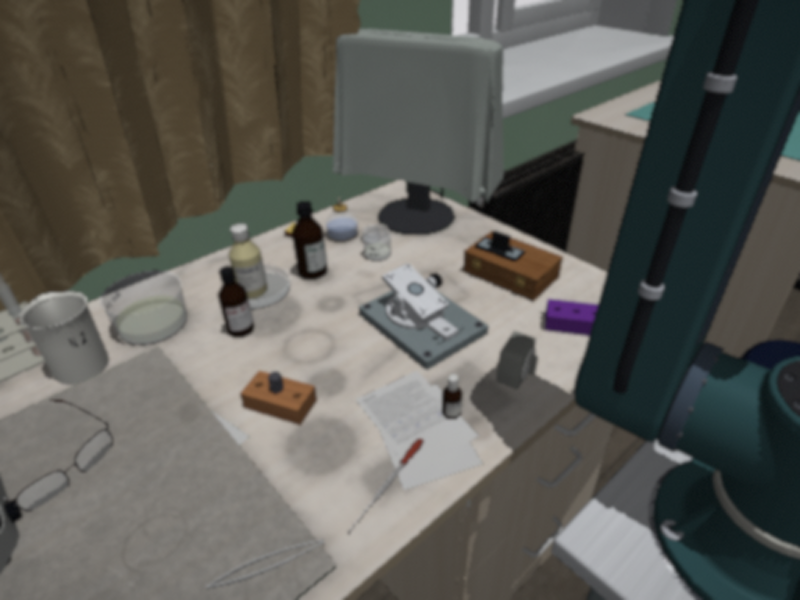

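View pics/side0b.png

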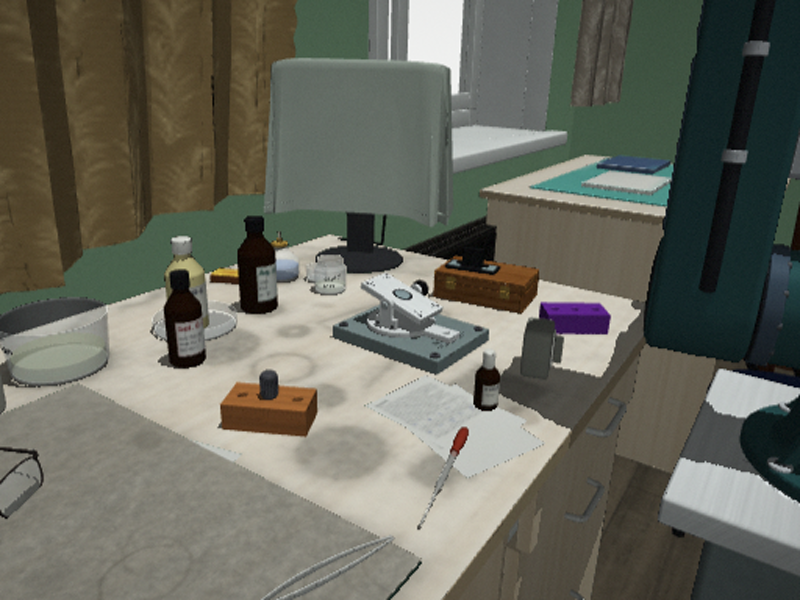

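Scene view (800x600 px): wooden block with the pin at (278,392), pin head top (276,377); stage with port at (415,287), lug hole end near (443,325); slide box with carrier and grip (500,240); dropper bottle (453,397), brown bottle (310,245), jar (377,242). The side view agrees: pin (268,375), port (403,294), grip (478,255). Candidates: for the block, the wooden one (278,392) or the purple one at (570,317); for the brown bottle, (310,245) or the smaller (236,305), with the tall black-capped one meant. I choose the brown block with the pin. First, a rough location.

Run:
```python
from h import *
s,t=load('scene0'),load('side0'); k=1.5625
for n,a,b in [('pintop',(276,376),(268,373)),('port',(415,287),(403,294)),('grip',(500,236),(478,250)),('lowmid',(430,313),(418,322)),('lugend',(443,325),(440,334)),('brownbase',(312,273),(259,308)),('dropper',(452,414),(487,407)),('jar',(377,255),(331,290))]:
    x,r=tri([s,t],[np.array(a)/k,np.array(b)/k]); print(n,x.round(4),r.round(4))
for n,a in [('base',[(360,313),(421,287),(486,325),(426,362)])]:
    for u in a: print(onz(s,np.array(u)/k,.018).round(3))
for n,u in [('blk',(258,372)),('blk',(315,392)),('blk',(243,390)),('blk',(300,410))]: print(onz(s,np.array(u)/k,.03).round(3))
w=load('wrist0');o=telemetry.get_obs()
from scipy.spatial.transform import Rotation as R
E=w['extrinsics'];print('cam pos',-E[:3,:3].T@E[:3,3], o['ee_pos'])
Rt=R.from_quat(np.roll(o['tool_rot'],-1)).as_matrix();print(Rt.round(3)); print(Rt.T@(-E[:3,:3].T@E[:3,3]-o['ee_pos']))
```

```text
pintop [0.5224 0.276  0.0575] [ 0.0007  0.0006 -0.0008 -0.0006]
port [0.534  0.0089 0.0645] [-0.0014 -0.0013  0.0015  0.0012]
grip [ 0.5186 -0.1799  0.0873] [-0.0026 -0.0025  0.0028  0.0023]
lowmid [0.5097 0.0015 0.0243] [ 0.0008  0.0008 -0.0009 -0.0007]
lugend [0.4759 0.0025 0.0174] [-0.0012 -0.0012  0.0013  0.001 ]
brownbase [0.7621 0.0606 0.0034] [-0.0005 -0.0005  0.0006  0.0005]
dropper [0.347  0.1148 0.0025] [-0.0006 -0.0006  0.0007  0.0005]
jar [ 0.7253 -0.0666  0.0042] [-0.0009 -0.0008  0.001   0.0008]
[0.592 0.08 ]
[ 0.577 -0.043]
[ 0.431 -0.047]
[0.434 0.081]
[0.573 0.279]
[0.485 0.241]
[0.556 0.312]
[0.472 0.274]
cam pos [ 0.20400838 -0.51476023  0.38301517] [ 0.13747849 -0.53210758  0.20458225]
[[ 0.968  0.25  -0.   ]
 [ 0.25  -0.968  0.002]
 [ 0.    -0.002 -1.   ]]
[ 0.06878144 -0.00045781 -0.17842189]
```

```bash
python3 -m pendant '[[1,[0.84,-0.66,-0.21],0],[1,[0.84,-0.66,-0.21],0],[1,[0.84,-0.66,-0.21],0],[1,[0.84,-0.66,-0.21],0],[1,[0.84,-0.66,-0.21],0]]' && python3 -m pendant '[[1,[0.84,-0.66,-0.21],0],[1,[0.84,-0.66,-0.21],0],[1,[0.84,-0.66,-0.21],0],[1,[0.84,-0.66,-0.21],0],[1,[0.84,-0.66,-0.21],0]]' && python3 -m pendant '[[1,[0.84,-0.66,-0.21],0.169],[1,[0.84,-0.66,-0.21],0.169],[1,[0.84,-0.66,-0.21],0.169],[1,[0.84,-0.66,-0.21],0.169],[1,[0.84,-0.66,-0.21],0.169]]' && python3 -m pendant '[[1,[0,0,0],0],[1,[0,0,0],0],[1,[0,0,0],0]]'
python3 - <<'E'
from h import *
grab('wrist','w1'); print(telemetry.get_obs()['joint_positions'].round(3))
E
```

```text
time_s: 0.57
ee_pos: [0.2383, -0.4014, 0.2393]
tool_rot: [0.001, 0.992, 0.129, 0.002]
contact_force: [0.1, -0.4, 0.4]
opening: 1.0
grasp_force: 0.0
time_s: 0.98
ee_pos: [0.3354, -0.2739, 0.2703]
tool_rot: [0.0, 0.991, 0.13, 0.002]
contact_force: [-0.0, -0.8, 0.5]
opening: 0.998
grasp_force: 0.0
time_s: 1.4
ee_pos: [0.4316, -0.1476, 0.3006]
tool_rot: [-0.001, 1.0, 0.002, 0.001]
contact_force: [-1.2, -0.8, -0.1]
opening: 0.999
grasp_force: 0.0
time_s: 1.65
ee_pos: [0.4284, -0.1519, 0.2992]
tool_rot: [0.0, 1.0, -0.001, -0.001]
contact_force: [-0.7, 0.4, -0.3]
opening: 0.998
grasp_force: 0.0
[-4.650e-01 -1.250e-01  1.395e+00 -1.000e-03  1.873e+00  1.109e+00]
```

View pics/w1.png

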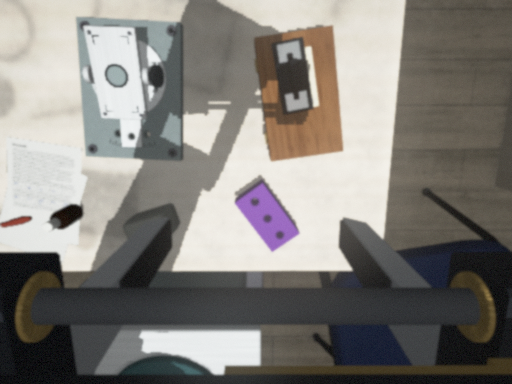

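Wrist picture 1: port (117,76), lug hole near (131,130), stage base corners (79,18)–(182,158); carrier (294,76) on the brown box, long side nearly along world x; purple decoy block (267,215). I take two more viewpoints toward +y.

```bash
python3 -m pendant '[[1,[0.3,-0.9,0],0],[1,[0.3,-0.9,0],0],[1,[0.3,-0.9,0],0],[1,[0.3,-0.9,0],0],[1,[0.3,-0.9,0],0]]' && python3 -m pendant '[[1,[0,0,0],0],[1,[0,0,0],0],[1,[0,0,0],0]]'
python3 -c "
from h import *
grab('wrist','w2')"
python3 -m pendant '[[1,[0,-0.95,0],0],[1,[0,-0.95,0],0],[1,[0,-0.95,0],0],[1,[0,-0.95,0],0],[1,[0,-0.95,0],0]]' && python3 -m pendant '[[1,[0,0,0],0],[1,[0,0,0],0],[1,[0,0,0],0]]'
python3 - <<'E'
from h import *
grab('wrist','w3'); print(telemetry.get_obs()['joint_positions'].round(3))
a,b=load('w2')['img'],load('w3')['img']
# crops: 400x300 each from top half
im=np.vstack([a[:200],b[:200]])[:,:,::-1]
cv2.imwrite('pics/w23.png',cv2.resize(im,None,fx=1.5,fy=1.5,interpolation=cv2.INTER_CUBIC))
E
```

```text
time_s: 2.12
ee_pos: [0.4745, -0.0141, 0.2993]
tool_rot: [-0.0, 1.0, 0.001, -0.0]
contact_force: [-0.5, -0.1, 0.2]
opening: 0.998
grasp_force: 0.0
time_s: 2.37
ee_pos: [0.474, -0.0173, 0.2999]
tool_rot: [0.0, 1.0, -0.002, -0.0]
contact_force: [0.7, -0.8, -0.4]
opening: 1.003
grasp_force: 0.0
time_s: 2.83
ee_pos: [0.4742, 0.1291, 0.2998]
tool_rot: [-0.0, 1.0, 0.001, -0.0]
contact_force: [-0.0, -0.2, -0.1]
opening: 1.002
grasp_force: 0.0
time_s: 3.08
ee_pos: [0.4746, 0.1254, 0.3]
tool_rot: [0.0, 1.0, -0.002, 0.0]
contact_force: [0.5, 0.1, 0.7]
opening: 1.001
grasp_force: 0.0
[ 1.430e-01 -4.400e-02  1.319e+00 -1.000e-03  1.867e+00  1.717e+00]
```

View pics/w23.png

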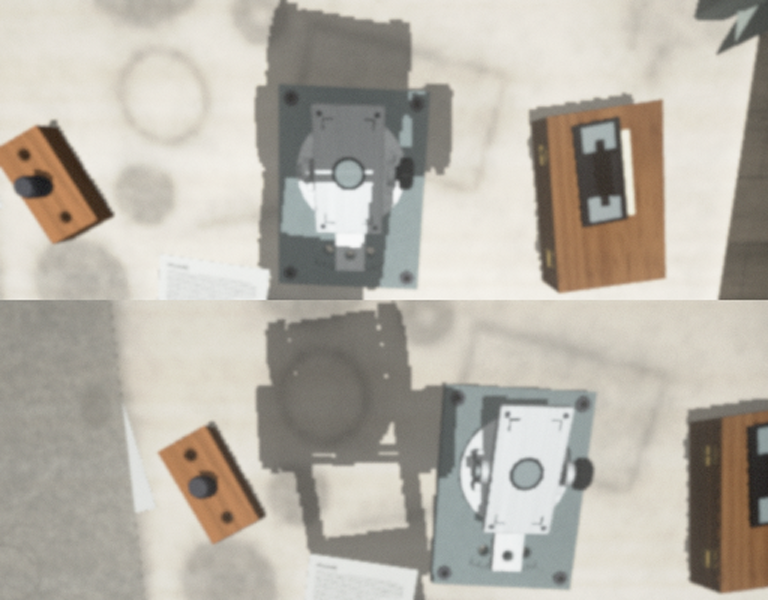

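Picture 2/3 montage: pin (32,187) in w2 and (203,487) in w3, port (348,173)/(527,474), lug hole (349,256)/(508,556), carrier grip (602,170). Next, a close crop of pin, lug/stage, and carrier from two viewpoints.

Run:
```python
from h import *
w={i:load(f'w{i}')['img'] for i in(1,2,3)}
def c(i,x,y,n=1): return cv2.resize(w[i][y:y+100,x:x+88][:,:,::-1],None,fx=3,fy=3,interpolation=cv2.INTER_CUBIC)
# crops 88x100 -> 264x300
top=np.hstack([c(2,0,70),c(3,95,75),c(2,190,100)])
bot_=np.hstack([c(3,300,100),c(1,255,25),c(2,360,60)])
cv2.imwrite('pics/crops.png',np.vstack([top,bot_]))
```

```text
(no output)
```

View pics/crops.png

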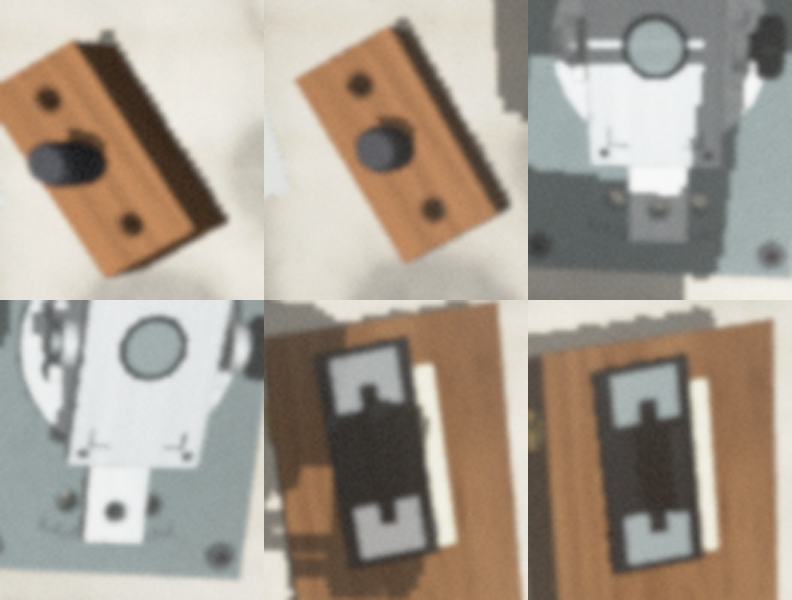

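Crops: the chosen block is brown wood with the dark knurled pin in its middle hole (the purple one is excluded). Lug hole, port, side index holes, plate corners and carrier frame corners are all clear; I triangulate them.

```bash
cat > meas.py <<'E'
from h import *
w={i:load(f'w{i}') for i in(1,2,3)}
off={'2a':(2,0,0,70),'3a':(3,264,95,75),'2b':(2,528,190,100),'3b':(3,0,300,100-100),'1c':(1,264,255,25-100),'2c':(2,528,360,60-100)}
def T(n,*obs):
    ds,us=[],[]
    for k,u,v in obs:
        i,x0,ox,oy=off[k]; ds.append(w[i]); us.append(((u-x0)/3+ox-.33,v/3+oy-.33))
    x,r=tri(ds,us); print(n,x.round(4),'res mm',(r*1e3).round(1)); return x
pin=T('pintop',('2a',47,162),('3a',377,149))
h1=T('bh1',('2a',48,99),('3a',360,85));h2=T('bh2',('2a',131,224),('3a',432,209)); print('block centre',(h1+h2)/2)
lug=T('lug',('2b',657,208),('3b',115,511))
port=T('port',('2b',655,47),('3b',154,348))
l1=T('low1',('2b',589,163),('3b',68,463));l2=T('low2',('2b',716,167),('3b',196,467))
i1=T('idx1',('2b',617,196),('3b',66,500));i2=T('idx2',('2b',698,200),('3b',153,505))
c=[T('c',('1c',a,b),('2c',e,f)) for a,b,e,f in[(316,353,592,370),(408,338,684,355),(438,550,704,560),(357,567,614,573)]]
c=np.array(c);m=c.mean(0);print('carrier',m.round(4))
for a,b in((0,3),(1,2)): v=c[a]-c[b];print('yaw',np.degrees(np.arctan2(v[1],v[0])),np.linalg.norm(v))
low=(l1+l2)/2;print('low',low,'slope',(port-low)/np.linalg.norm(port-low),np.arcsin((port-low)[2]/.052),np.linalg.norm(port-low))
print('idx dir across',np.degrees(np.arctan2(*(i1-i2)[:2])),'low across',np.degrees(np.arctan2(*(l1-l2)[:2])),'port-lug',np.degrees(np.arctan2((port-lug)[1],(port-lug)[0])))
E
python3 meas.py
```

```text
pintop [0.528  0.2759 0.0581] res mm [ 0.  -0.3 -0.   0.3]
bh1 [0.5537 0.2912 0.029 ] res mm [ 0.  -0.1 -0.   0.1]
bh2 [0.5003 0.265  0.0266] res mm [ 0.   0.1 -0.  -0.1]
block centre [0.52698484 0.27813333 0.02780664]
lug [0.4655 0.0139 0.0264] res mm [ 0.  -0.5 -0.   0.5]
port [0.5374 0.011  0.0633] res mm [ 0. -0. -0.  0.]
low1 [0.4896 0.0407 0.05  ] res mm [ 0.   0.2 -0.  -0.2]
low2 [ 0.4879 -0.0131  0.0517] res mm [ 0.   0.2 -0.  -0.2]
idx1 [0.4685 0.0333 0.0119] res mm [ 0.  -0.8 -0.   0.8]
idx2 [ 0.4678 -0.0045  0.0215] res mm [ 0. -1. -0.  1.]
c [ 0.5756 -0.1714  0.0444] res mm [ 0.1 -0.4 -0.1  0.4]
c [ 0.5809 -0.2077  0.046 ] res mm [ 0.  -0.1 -0.1  0.1]
c [ 0.4992 -0.2211  0.054 ] res mm [ 0.2 -0.6 -0.2  0.6]
c [ 0.4923 -0.1896  0.0399] res mm [ 0.2 -0.6 -0.2  0.6]
carrier [ 0.537  -0.1974  0.0461]
yaw 12.302538077114725 0.08532394684830023
yaw 9.318446280110486 0.08323890935785994
low [0.48874053 0.01380673 0.05085087] slope [ 0.96714231 -0.05668314  0.2478362 ] 0.24195928041847345 0.05027302449765596
idx dir across 1.0208743646733713 low across 1.7516237777873653 port-lug -2.314470092006993
```

```bash
python3 -m pendant '[[1,[0.35,-1.0,0.8],0.023],[1,[0.35,-1.0,0.8],0.023],[1,[0.35,-1.0,0.8],0.023],[1,[0.35,-1.0,0.8],0.023],[1,[0.35,-1.0,0.8],0.023]]' && python3 -m pendant '[[1,[0,0,0.53],0],[1,[0,0,0.53],0],[1,[0,0,0.53],0],[1,[0,0,0.53],0],[1,[0,0,0.53],0]]'
python3 - <<'E'
from h import *
d=grab('wrist','w4'); o=telemetry.get_obs();print(o['ee_pos'],o['tool_rot'].round(4))
p=o['ee_pos'];im=d['img'][:,:,::-1].copy()
for q,c in(((p[0],p[1],.058),(0,0,255)),((p[0],p[1],.03),(0,255,0)),((.5275,.277,.058),(255,0,0))):
    u=proj(d,np.array(q));print(u);cv2.drawMarker(im,tuple(np.rint(u).astype(int)),c,0,8,1)
cv2.imwrite('pics/w4m.png',cv2.resize(im[130:330,130:390],None,fx=3,fy=3,interpolation=cv2.INTER_CUBIC))
E
```

```text
time_s: 3.55
ee_pos: [0.5273, 0.2775, 0.1774]
tool_rot: [0.0, 1.0, -0.018, -0.001]
contact_force: [-0.8, 1.0, -0.9]
opening: 1.002
grasp_force: 0.0
time_s: 3.97
ee_pos: [0.5287, 0.2766, 0.103]
tool_rot: [-0.001, 1.0, -0.018, 0.002]
contact_force: [-0.4, -0.2, 0.6]
opening: 0.997
grasp_force: 0.0
[0.52944995 0.27700751 0.10434254] [-0.0012  0.9998 -0.0182  0.0029]
[255.93340191 212.1309309 ]
[255.89638193 201.65374484]
[256.04488533 214.83530592]
```

View pics/w4m.png

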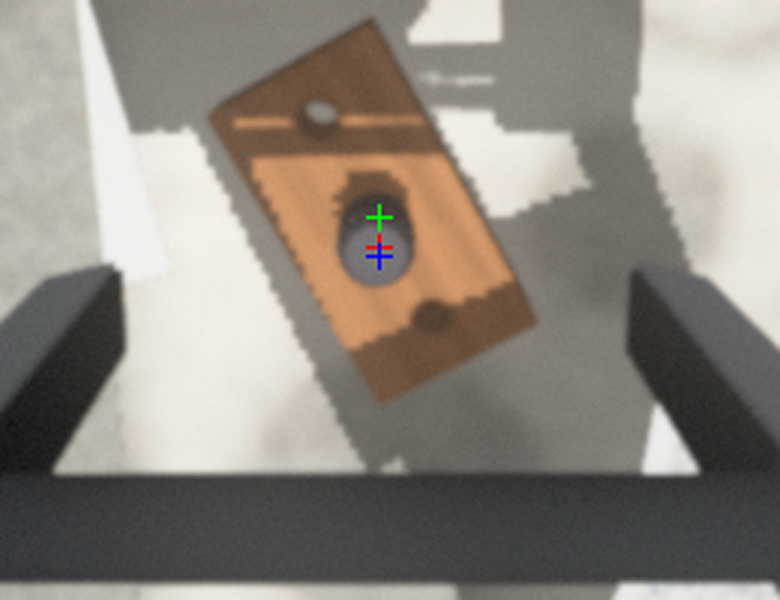

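Picture: the pin head top sits at (375,252), within 1 mm of the tool axis (markers at 379,247–256). I descend and grasp.

```bash
python3 -m pendant '[[1,[-0.005,-0.005,0.2],0],[1,[-0.005,-0.005,0.4],0],[1,[-0.005,-0.005,0.44],0],[1,[-0.005,-0.005,0.44],0],[0,[-0.005,-0.005,0.44],0]]' 30 && python3 -m pendant '[[-1,[0,0,0],0],[-1,[0,0,0],0],[-1,[0,0,0],0],[-1,[0,0,0],0],[-1,[0,0,0],0]]' && python3 -m pendant '[[-1,[0,0,0],0],[-1,[0,0,0],0],[-1,[0,0,0],0],[-1,[0,0,0],0],[-1,[0,0,0],0]]'
```

```text
time_s: 4.43
ee_pos: [0.528, 0.2781, 0.0372]
tool_rot: [-0.001, 1.0, -0.018, 0.002]
contact_force: [0.9, -0.2, -0.1]
opening: 0.96
grasp_force: 0.0
time_s: 4.85
ee_pos: [0.5266, 0.2779, 0.0351]
tool_rot: [-0.0, 1.0, -0.018, 0.0]
contact_force: [0.8, -0.1, 0.0]
opening: 0.609
grasp_force: 0.0
time_s: 5.27
ee_pos: [0.5263, 0.2777, 0.0343]
tool_rot: [0.0, 1.0, -0.018, -0.0]
contact_force: [-0.4, -1.0, 0.4]
opening: 0.256
grasp_force: 0.0
```

```bash
python3 -m pendant '[[-1,[0,0,0],0],[-1,[0,0,0],0],[-1,[0,0,0],0],[-1,[0,0,-0.1],0],[-1,[0,0,-0.25],0]]' && python3 -m pendant '[[-1,[0,0,-0.2],0],[-1,[0,0,-0.37],0],[-1,[0,0,-0.37],0],[-1,[0,0,-0.37],0]]' && python3 -m pendant '[[-1,[-0.034,0.18,0],0],[-1,[-0.07,0.36,0],0],[-1,[-0.1,0.54,0],0],[-1,[-0.14,0.72,0],0],[-1,[-0.17,0.885,0],0]]' && python3 -m pendant '[[-1,[-0.034,0.18,0],0],[-1,[-0.07,0.36,0],0],[-1,[-0.1,0.54,0],0],[-1,[-0.14,0.72,0],0],[-1,[-0.17,0.885,0],0]]' && python3 -m pendant '[[-1,[0,0,0],0],[-1,[0,0,0],0],[-1,[0,0,0],0],[-1,[0,0,0],0]]'
python3 - <<'E'
from h import *
d=grab('wrist','w5'); grab('side','s5');grab('scene','c5')
o=telemetry.get_obs();p=o['ee_pos'];print(p);im=d['img'][:,:,::-1].copy()
print('lug proj',proj(d,np.array([.4655,.0139,.026])))
a=cv2.resize(im[130:330,125:385],None,fx=1.53,fy=3,interpolation=cv2.INTER_CUBIC)
a=cv2.resize(im[130:330,170:340],None,fx=2.35,fy=3)
s=load('s5')['img'][:,:,::-1]; u=proj(load('s5'),np.array([.4655,.0139,.05])).astype(int);print(u)
b=cv2.resize(s[u[1]-70:u[1]+50,u[0]-60:u[0]+60],(400,400));
c=load('c5')['img'][:,:,::-1]; u=proj(load('c5'),np.array([.4655,.0139,.05])).astype(int);print(u)
cv2.imwrite('pics/m5.png',np.hstack([cv2.resize(a,(400,480)),cv2.resize(b,(400,480))]))
E
```

```text
time_s: 5.68
ee_pos: [0.5244, 0.2768, 0.0689]
tool_rot: [0.001, 1.0, -0.018, -0.003]
contact_force: [-0.2, -0.3, -0.9]
opening: 0.182
grasp_force: 30.0
time_s: 6.02
ee_pos: [0.5275, 0.2782, 0.1294]
tool_rot: [-0.001, 1.0, -0.018, 0.002]
contact_force: [-0.7, -0.7, -1.6]
opening: 0.185
grasp_force: 30.0
time_s: 6.43
ee_pos: [0.494, 0.1445, 0.1245]
tool_rot: [0.001, 1.0, -0.018, -0.002]
contact_force: [0.8, 0.1, -0.2]
opening: 0.187
grasp_force: 30.0
time_s: 6.85
ee_pos: [0.4639, 0.013, 0.1248]
tool_rot: [-0.0, 1.0, -0.018, -0.002]
contact_force: [-0.5, 0.4, -0.5]
opening: 0.183
grasp_force: 30.0
time_s: 7.18
ee_pos: [0.4657, 0.0152, 0.1265]
tool_rot: [-0.0, 1.0, -0.017, -0.001]
contact_force: [-0.4, 0.3, -0.6]
opening: 0.184
grasp_force: 30.0
[0.46606383 0.01515668 0.12714163]
lug proj [257.81377036 193.75371169]
[283 201]
[284 202]
```

View pics/m5.png

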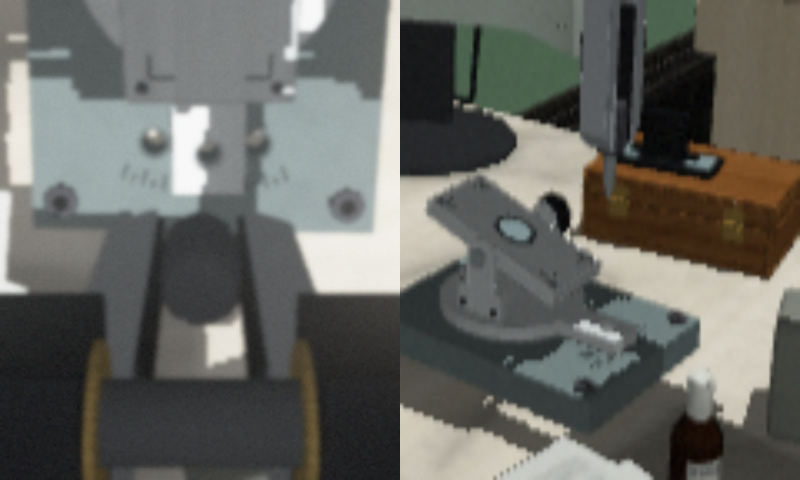

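Run:
```python
from h import *
s=load('s5');c=load('c5');p=np.array([.466,.0150,.1265])
for z in(.097,.098,.099,.1): print(z,proj(s,[p[0],p[1],z]),proj(s,[p[0]+.003,p[1],z]),proj(c,[p[0],p[1],z]),proj(c,[p[0]+.003,p[1],z]))
# montage tip in side: (613,192)->
print(223+213*.3,131+192*.25)
u=proj(c,[p[0],p[1],.1]).astype(int);print(u)
cr=lambda im,u:cv2.resize(im[u[1]-25:u[1]+25,u[0]-20:u[0]+20][:,:,::-1],(400,500),interpolation=cv2.INTER_CUBIC)
v=proj(s,[p[0],p[1],.1]).astype(int);print(v)
cv2.imwrite('pics/tip.png',np.hstack([cr(c['img'],u),cr(s['img'],v)]))
```

```text
0.097 [283.88643524 180.6836788 ] [282.60732541 180.37799131] [284.12432969 186.38783716] [283.2067654  185.83203856]
0.098 [283.91081579 180.21907875] [282.63111507 179.91414102] [284.13596803 186.03932469] [283.217716  185.4838895]
0.099 [283.93521716 179.75408207] [282.65492499 179.4498955 ] [284.14762322 185.6903077 ] [283.22868242 185.13523755]
0.1 [283.95963937 179.28868825] [282.67875521 178.98525423] [284.1592953 185.3407851] [283.23966469 184.78608163]
286.9 179.0
[284 185]
[283 179]
```

View pics/tip.png

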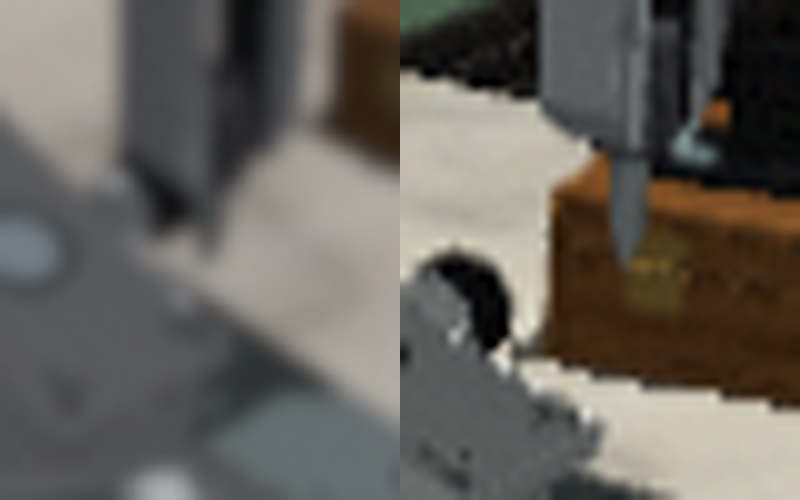

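The tip is on the tool axis: the apparent 1–2 px offset matches the scene/side calibration bias seen on the port. The lug hole in the wrist view agrees with the measurement to 0.5 px. I descend in stages.

```bash
python3 -m pendant '[[-1,[0,0.009,0.1],0],[-1,[0,0.009,0.25],0],[-1,[0,0.009,0.4],0],[-1,[0,0.009,0.42],0],[-1,[0,0.009,0.42],0]]' && python3 -m pendant '[[-1,[0,0,0],0],[-1,[0,0,0.03],0],[-1,[0,0,0.06],0],[-1,[0,0,0.09],0],[-1,[0,0,0.1],0]]'
```

```text
time_s: 7.75
ee_pos: [0.4646, 0.0135, 0.0628]
tool_rot: [-0.0, 1.0, -0.017, -0.002]
contact_force: [-0.2, 0.2, -0.6]
opening: 0.182
grasp_force: 30.0
time_s: 8.17
ee_pos: [0.4657, 0.0128, 0.0491]
tool_rot: [0.0, 1.0, -0.018, -0.0]
contact_force: [-0.3, 0.7, 0.1]
opening: 0.186
grasp_force: 30.0
```

```bash
python3 -m pendant '[[-1,[0,0,0.02],0],[-1,[0,0,0.04],0],[-1,[0,0,0.06],0],[-1,[0,0,0.07],0],[-1,[0,0,0.07],0]]' && python3 -m pendant '[[-1,[0,0,0.02],0],[-1,[0,0,0.03],0],[-1,[0,0,0.045],0],[-1,[0,0,0.06],0],[-1,[0,0,0.06],0]]'
```

```text
time_s: 8.58
ee_pos: [0.4648, 0.013, 0.038]
tool_rot: [-0.0, 1.0, -0.018, -0.001]
contact_force: [-4.9, 0.6, 0.8]
opening: 0.184
grasp_force: 30.0
time_s: 9.0
ee_pos: [0.4649, 0.0135, 0.0302]
tool_rot: [-0.001, 1.0, -0.018, -0.001]
contact_force: [-6.6, 1.0, 5.5]
opening: 0.181
grasp_force: 30.0
```

```bash
python3 -m pendant '[[-1,[-0.004,0,0],0],[-1,[-0.008,0,0],0],[-1,[-0.008,0,0.01],0],[-1,[-0.008,0,0.02],0],[-1,[-0.008,0,0.02],0]]'
```

```text
time_s: 9.42
ee_pos: [0.465, 0.0134, 0.03]
tool_rot: [-0.0, 1.0, -0.018, 0.0]
contact_force: [-10.7, 1.9, 18.4]
opening: 0.182
grasp_force: 30.0
```

```bash
python3 -m pendant '[[0,[0,0,-0.02],0],[0,[0,0,-0.02],0],[0,[0,0,-0.02],0],[0,[0,0,-0.02],0],[0,[0,0,-0.02],0]]' && python3 -m pendant '[[0,[0,0,-0.1],0],[0,[0,0,-0.25],0],[0,[0,0,-0.45],0],[0,[0,0,-0.65],0],[0,[0,0,-0.65],0]]' && python3 -m pendant '[[0,[0,0,0],0],[0,[0,0,0],0],[0,[0,0,0],0]]'
python3 - <<'E'
from h import *
d=grab('wrist','w6'); s=grab('side','s6'); o=telemetry.get_obs();print(o['ee_pos'])
im=d['img'][:,:,::-1].copy()
for z in(.026,.054,.058): print(z,proj(d,[.4655,.0139,z]),proj(s,[.4655,.0139,z]))
u=proj(s,[.4655,.0139,.05]).astype(int)
a=cv2.resize(im[80:280,170:340],(400,470),interpolation=cv2.INTER_CUBIC)
b=cv2.resize(s['img'][u[1]-50:u[1]+44,u[0]-45:u[0]+35][:,:,::-1],(400,470),interpolation=cv2.INTER_CUBIC)
cv2.imwrite('pics/m6.png',np.hstack([a,b]))
E
```

```text
time_s: 9.83
ee_pos: [0.4649, 0.0128, 0.0295]
tool_rot: [0.0, 1.0, -0.018, 0.0]
contact_force: [-0.6, 0.2, -0.8]
opening: 0.48
grasp_force: 0.0
time_s: 10.25
ee_pos: [0.4689, 0.0125, 0.1339]
tool_rot: [0.001, 1.0, -0.018, 0.006]
contact_force: [1.6, -0.2, 1.1]
opening: 0.5
grasp_force: 0.0
time_s: 10.5
ee_pos: [0.4637, 0.013, 0.1255]
tool_rot: [-0.0, 1.0, -0.018, -0.002]
contact_force: [-0.2, -0.7, 0.0]
opening: 0.503
grasp_force: 0.0
[0.46367508 0.01299252 0.1255347 ]
0.026 [255.10415481 191.55665054] [282.67974521 212.57370798]
0.054 [255.09720398 200.17968261] [283.33519464 200.18758505]
0.058 [255.09608977 201.56194688] [283.43008636 198.39440253]
```

View pics/m6.png

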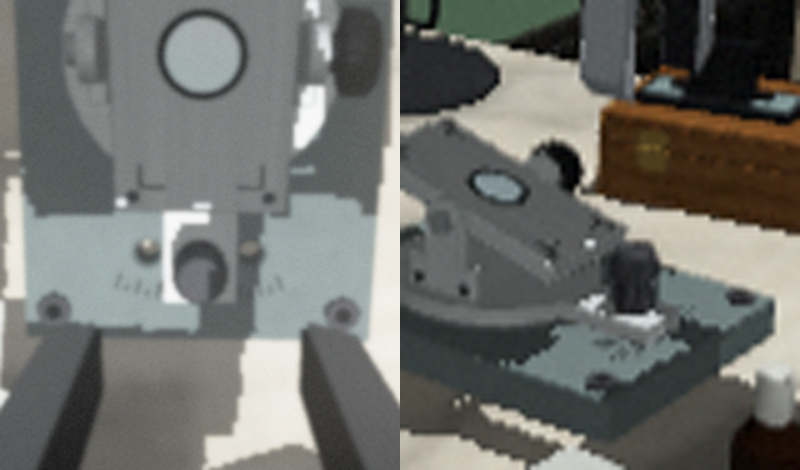

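Picture: the pin stands upright with its shoulder flush on the lug, and the fingers are clear. Port at (203,55), low edge corners ~(112,210),(290,212). I fit the plate pose (slope, yaw, port) from all views.

```bash
cat > fit.py <<'E'
from h import *
from scipy.optimize import least_squares
w2,w3,w6,s6=[load(t) for t in('w2','w3','w6','s6')]
m6=lambda x,y:(170+x*.425-.5,80+y*200/470-.5)
u=proj(s6,[.4655,.0139,.05]).astype(int); n6=lambda x,y:(u[0]-45+(x-400)*.2-.5,u[1]-50+y*.2-.5)
z3=lambda x,y:(x/1.5-.33,y/1.5-.33)
# body pts: port, lowL(+y), lowR(-y), highL, highR
B=np.array([[0,0,0],[-52,28,0],[-52,-28,0],[52,28,0],[52,-28,0]])/1e3
obs=[(w2,0,(232,115.4)),(w2,1,(210,154)),(w2,2,(252.4,155.4)),(w2,3,z3(313,104)),(w2,4,z3(385,105)),
(w3,0,(351,115.7)),(w3,1,(322.4,154)),(w3,2,(365,155.4)),(w3,3,z3(500,104)),(w3,4,z3(575,107)),
(w6,0,m6(203,55)),(w6,1,m6(112,210)),(w6,2,m6(290,212)),(s6,0,n6(498,187)),(s6,2,n6(627,230)),(s6,1,n6(553,272)),(s6,4,n6(447,118))]
def X(p):
    th,ps=p[3:5];x=np.array([np.cos(th)*np.cos(ps),np.cos(th)*np.sin(ps),np.sin(th)]);y=np.array([-np.sin(ps),np.cos(ps),0])
    return p[:3]+B[:,:1]*x+B[:,1:2]*y
def f(p):
    Q=X(p); return np.concatenate([proj(d,Q[i])-uv-(p[5:7] if d is s6 else 0) for d,i,uv in obs])
r=least_squares(f,[.537,.011,.063,.35,-.03,0,0],loss='soft_l1')
J=np.linalg.inv(r.jac.T@r.jac);print(r.x.round(4),np.sqrt(np.diag(J)).round(4));print(f(r.x).reshape(-1,2).round(1).tolist())
E
python3 fit.py
```

```text
[ 0.5378  0.0111  0.0614  0.2855 -0.0393 -1.7957  0.386 ] [3.000e-04 4.000e-04 2.000e-03 1.990e-02 7.900e-03 5.427e-01 9.731e-01]
[[-0.0, -0.5], [0.0, -0.1], [1.4, 0.1], [-1.2, -0.2], [0.5, 1.0], [-0.5, -0.5], [-0.9, 0.2], [0.1, 0.4], [0.8, 0.1], [0.2, 0.0], [-0.3, -0.7], [1.7, 0.5], [-1.3, -0.0], [-0.2, 0.6], [0.2, 0.0], [0.2, -0.5], [-0.3, -0.1]]
```

```bash
python3 -m pendant '[[0,[0.08,0.2,0],0],[0,[0.16,0.4,0],0],[0,[0.24,0.6,0],0],[0,[0.268,0.69,0],0],[0,[0.268,0.69,0],0]]' && python3 -m pendant '[[0,[0.08,0.2,0],-0.05],[0,[0.16,0.4,0],-0.1],[0,[0.24,0.6,0],-0.15],[0,[0.268,0.69,0],-0.15],[0,[0.268,0.69,0],-0.15]]' && python3 -m pendant '[[0,[0,0,0],0],[0,[0,0,0],0],[0,[0,0,0],0],[0,[0,0,0],0]]'
python3 - <<'E'
from h import *
d=grab('wrist','w7'); o=telemetry.get_obs();p=o['ee_pos'];q=o['tool_rot'];print(p,np.degrees(2*np.arctan2(q[2],q[1])))
for z in(.052,.082): print(proj(d,[p[0],p[1],z]))
im=d['img'][:,:,::-1]
cv2.imwrite('pics/w7m.png',cv2.resize(im[70:270,130:390],None,fx=3,fy=3,interpolation=cv2.INTER_CUBIC))
w=[load('w1'),load('w2')]
A=[[(316,353),(408,338),(438,550),(357,567)],[(592,370),(684,355),(704,560),(614,573)]]
for d_,a,x0,ox,oy in((w[0],A[0],264,255,-75),(w[1],A[1],528,360,-40)):
    Q=np.array([onz(d_,((u-x0)/3+ox-.33,v/3+oy-.33),.052) for u,v in a]);e=Q[0]+Q[1]-Q[2]-Q[3];print(Q.mean(0),np.degrees(np.arctan2(e[1],e[0])))
E
```

```text
time_s: 11.02
ee_pos: [0.5012, -0.0942, 0.1261]
tool_rot: [0.0, 1.0, -0.019, -0.001]
contact_force: [0.3, -0.2, 0.5]
opening: 0.499
grasp_force: 0.0
time_s: 11.43
ee_pos: [0.5378, -0.1979, 0.1265]
tool_rot: [-0.0, 0.996, 0.093, -0.001]
contact_force: [-0.3, 1.1, -0.1]
opening: 0.499
grasp_force: 0.0
time_s: 11.77
ee_pos: [0.5377, -0.1953, 0.1277]
tool_rot: [-0.0, 0.995, 0.095, 0.0]
contact_force: [0.0, -0.0, -0.2]
opening: 0.502
grasp_force: 0.0
[ 0.5377316  -0.19547536  0.12776206] 10.947540973954505
[256.10952475 201.56534547]
[256.22530172 212.86453494]
[ 0.53683737 -0.19711295] 11.272186620135152
[ 0.53661183 -0.19501061] 11.384300582500911
```

View pics/w7m.png

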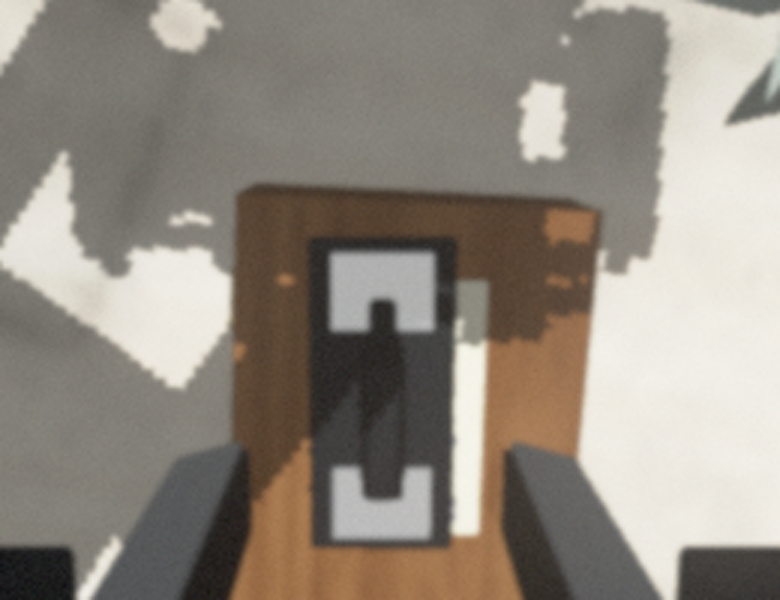

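Picture: carrier frame centre at (382,397), i.e. (257,202) full-frame vs tool axis (256,201.6) — centred within 1 mm and aligned. Descend, close, lift.

```bash
python3 -m pendant '[[0,[0,0.004,0.15],0],[0,[0,0.004,0.35],0],[0,[0,0.004,0.47],0],[0,[0,0.004,0.47],0],[0,[0,0.004,0.47],0]]' 20 && python3 -m pendant '[[-1,[0,0,0],0],[-1,[0,0,0],0],[-1,[0,0,0],0],[-1,[0,0,0],0],[-1,[0,0,0],0]]' && python3 -m pendant '[[-1,[0,0,0],0],[-1,[0,0,0],0],[-1,[0,0,0],0],[-1,[0,0,0],0]]'
```

```text
time_s: 12.23
ee_pos: [0.5372, -0.1965, 0.0562]
tool_rot: [-0.001, 0.995, 0.095, -0.001]
contact_force: [0.5, -0.4, 0.4]
opening: 0.504
grasp_force: 0.0
time_s: 12.65
ee_pos: [0.5385, -0.1977, 0.058]
tool_rot: [0.001, 0.996, 0.095, 0.001]
contact_force: [-0.3, 0.0, -0.4]
opening: 0.18
grasp_force: 0.0
time_s: 12.98
ee_pos: [0.5382, -0.1974, 0.0575]
tool_rot: [0.0, 0.996, 0.095, 0.0]
contact_force: [-0.5, 1.0, 3.0]
opening: 0.102
grasp_force: 20.0
```

```bash
python3 -m pendant '[[-1,[0,0,-0.05],0],[-1,[0,0,-0.2],0],[-1,[0,0,-0.4],0],[-1,[0,0,-0.53],0],[-1,[0,0,-0.53],0]]' && python3 -m pendant '[[-1,[0,0,0],0],[-1,[0,0,0],0],[-1,[0,0,0],0]]' && python3 -m pendant '[[-1,[0.03,-0.18,0],0],[-1,[0.06,-0.36,0],0],[-1,[0.09,-0.54,0],0],[-1,[0.1,-0.69,0],0],[-1,[0.1,-0.69,0],0]]' && python3 -m pendant '[[-1,[0.03,-0.18,0],0.05],[-1,[0.06,-0.36,0],0.1],[-1,[0.09,-0.54,0],0.153],[-1,[0.1,-0.69,0],0.153],[-1,[0.1,-0.69,0],0.153]]' && python3 -m pendant '[[-1,[0,0,0],0],[-1,[0,0,0],0],[-1,[0,0,0],0],[-1,[0,0,0],0],[-1,[0,0,0],0]]'
python3 - <<'E'
from h import *
d=grab('wrist','w8'); o=telemetry.get_obs();p=o['ee_pos'];q=o['tool_rot'];print(p,np.degrees(2*np.arctan2(q[2],q[1])))
E
```

```text
time_s: 13.4
ee_pos: [0.5406, -0.1987, 0.1422]
tool_rot: [0.003, 0.995, 0.095, 0.004]
contact_force: [0.6, -0.6, -0.7]
opening: 0.106
grasp_force: 20.0
time_s: 13.65
ee_pos: [0.5367, -0.1968, 0.1339]
tool_rot: [-0.001, 0.995, 0.095, -0.002]
contact_force: [-0.9, -0.3, -1.4]
opening: 0.103
grasp_force: 20.0
time_s: 14.07
ee_pos: [0.5316, -0.0888, 0.1344]
tool_rot: [-0.002, 0.995, 0.097, -0.002]
contact_force: [0.0, 0.8, -0.5]
opening: 0.102
grasp_force: 20.0
time_s: 14.48
ee_pos: [0.5271, 0.0147, 0.1348]
tool_rot: [-0.001, 1.0, -0.018, -0.002]
contact_force: [0.8, 0.8, -1.4]
opening: 0.104
grasp_force: 20.0
time_s: 14.9
ee_pos: [0.5284, 0.0106, 0.1363]
tool_rot: [0.0, 1.0, -0.021, -0.0]
contact_force: [-0.0, 0.5, -0.8]
opening: 0.103
grasp_force: 20.0
[0.52841877 0.01071936 0.13635206] -2.3503105864513434
```

```bash
python3 -m pendant '[[-1,[0.006,-0.003,0.1],0],[-1,[0.006,-0.003,0.2],0],[-1,[0.006,-0.003,0.28],0],[-1,[0.006,-0.003,0.3],0],[-1,[0.006,-0.003,0.3],0]]' && python3 -m pendant '[[-1,[0,0,0],0],[-1,[0,0,0],0],[-1,[0,0,0],0],[-1,[0,0,0],0]]' 6 && python3 -m pendant '[[-1,[0,0,0.01],0],[-1,[0,0,0.02],0],[-1,[0,0,0.03],0],[-1,[0,0,0.04],0],[-1,[0,0,0.04],0]]' && python3 -m pendant '[[-1,[0,0,0.01],0],[-1,[0,0,0.02],0],[-1,[0,0,0.03],0],[-1,[0,0,0.03],0],[-1,[0,0,0.03],0]]'
```

```text
time_s: 15.37
ee_pos: [0.5283, 0.0118, 0.09]
tool_rot: [-0.0, 1.0, -0.02, -0.001]
contact_force: [0.3, 0.5, -1.4]
opening: 0.103
grasp_force: 20.0
time_s: 15.7
ee_pos: [0.5299, 0.012, 0.0924]
tool_rot: [0.0, 1.0, -0.02, 0.001]
contact_force: [0.2, -0.1, -0.5]
opening: 0.105
grasp_force: 6.0
time_s: 16.12
ee_pos: [0.5289, 0.012, 0.0849]
tool_rot: [0.0, 1.0, -0.02, -0.0]
contact_force: [-0.5, -0.2, -0.4]
opening: 0.107
grasp_force: 6.0
time_s: 16.53
ee_pos: [0.5289, 0.012, 0.0809]
tool_rot: [0.0, 1.0, -0.02, -0.0]
contact_force: [-1.9, 1.0, 0.8]
opening: 0.102
grasp_force: 6.0
```

```bash
python3 -m pendant '[[-1,[0,0,0.008],0],[-1,[0,0,0.016],0],[-1,[0,0,0.024],0],[-1,[0,0,0.024],0],[-1,[0,0,0.024],0]]' && python3 -m pendant '[[-1,[0,0,0.008],0],[-1,[0,0,0.016],0],[-1,[0,0,0.024],0],[-1,[0,0,0.024],0],[-1,[0,0,0.024],0]]'
python3 - <<'E'
from h import *
grab('wrist','w9'); grab('side','s9')
s=load('s9');u=proj(s,[.535,.011,.07]).astype(int);print(u)
b=s['img'][u[1]-50:u[1]+50,u[0]-60:u[0]+60][:,:,::-1]
cv2.imwrite('pics/s9m.png',cv2.resize(b,(720,600),interpolation=cv2.INTER_CUBIC))
E
```

```text
time_s: 16.95
ee_pos: [0.5291, 0.012, 0.0771]
tool_rot: [-0.0, 1.0, -0.02, -0.0]
contact_force: [-3.7, 0.3, 1.9]
opening: 0.108
grasp_force: 6.0
time_s: 17.37
ee_pos: [0.5297, 0.012, 0.0736]
tool_rot: [0.0, 1.0, -0.02, 0.0]
contact_force: [-0.6, -0.1, 0.3]
opening: 0.107
grasp_force: 6.0
[256 185]
```

View pics/s9m.png

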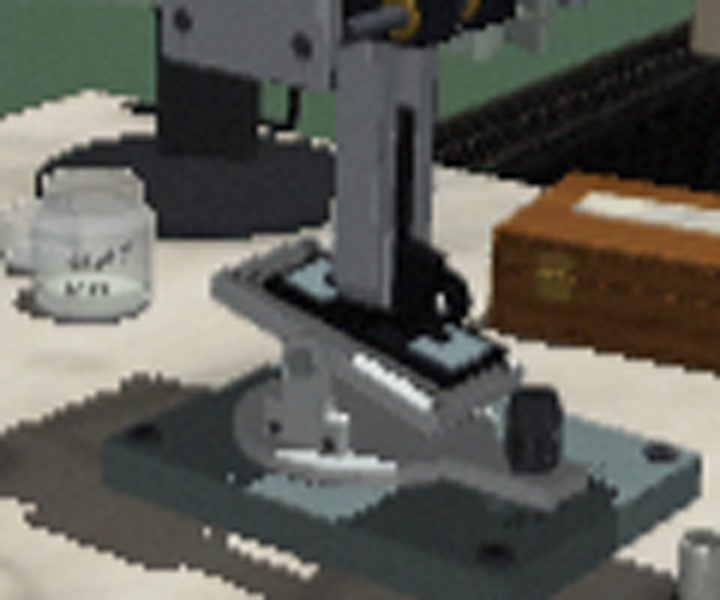

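Picture: the carrier lies nearly parallel to the plate, held by the fingers, with the pin still seated at (535,430). Press further.

```bash
python3 -m pendant '[[-1,[0,0,0.006],0],[-1,[0,0,0.012],0],[-1,[0,0,0.012],0],[-1,[0,0,0.012],0],[-1,[0,0,0.012],0]]' && python3 -m pendant '[[-1,[0,0,0.006],0],[-1,[0,0,0.012],0],[-1,[0,0,0.012],0],[-1,[0,0,0.012],0],[-1,[0,0,0.012],0]]'
python3 - <<'E'
from h import *
d=grab('wrist','w10'); im=d['img'][:,:,::-1]
print(proj(d,[.5378,.0111,.062]))
for i in range(6):
    pass
f=[];
for i in range(8): imaging.get_image('wrist'); f.append(telemetry.get_obs()['contact_force'])
print(np.mean(f,0))
cv2.imwrite('pics/w10m.png',cv2.resize(im[70:270,130:390],None,fx=3,fy=3,interpolation=cv2.INTER_CUBIC))
E
```

```text
time_s: 17.88
ee_pos: [0.5297, 0.0119, 0.072]
tool_rot: [0.0, 1.0, -0.02, 0.0]
contact_force: [-0.5, -0.0, 0.1]
opening: 0.104
grasp_force: 6.0
time_s: 18.3
ee_pos: [0.5294, 0.012, 0.0707]
tool_rot: [0.0, 1.0, -0.02, 0.0]
contact_force: [-1.9, -0.6, 5.1]
opening: 0.104
grasp_force: 6.0
[257.69406498 217.47749412]
[-2.14795317  0.33308039  5.39325399]
```

View pics/w10m.png

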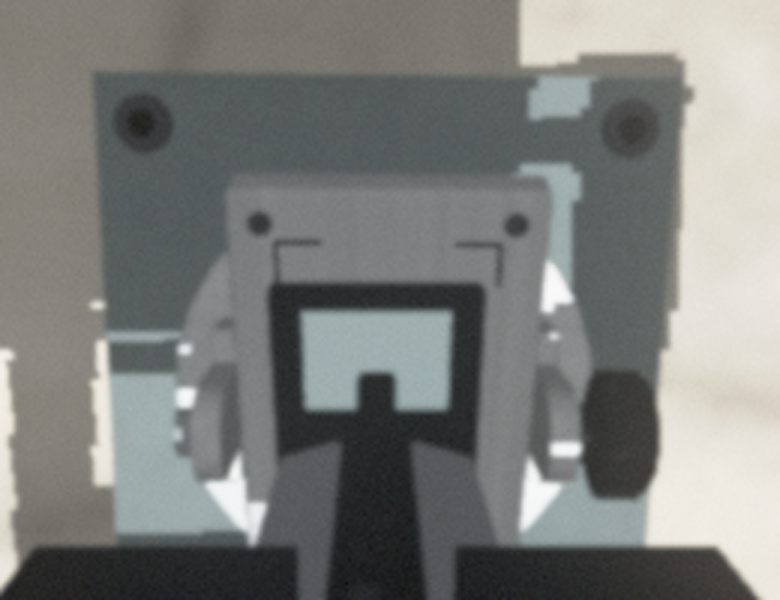

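Picture: upper corner marks at (275,242) and (500,242), carrier's upper edge at y≈285 from x 270 to 485 — it seems a few mm low along the slope and ~2 mm to the left. I quantify it.

Run:
```python
from h import *
d=load('w10');o=telemetry.get_obs();print(o['time_s'],o['ee_pos'])
t,ps=.285,-.0393
for t in(.26,.285,.31):
    X=np.array([np.cos(t)*np.cos(ps),np.cos(t)*np.sin(ps),np.sin(t)]);Y=np.array([-np.sin(ps),np.cos(ps),0]);Z=np.cross(X,Y)
    for zp in(.0615,.0635):
        f=lambda x,y,z:((proj(d,np.array([.5378,.0111,zp])+X*x/1e3+Y*y/1e3+Z*z/1e3)+.33-[130,70])*3).round(0).tolist()
        print(t,zp,'mark',f(43,20,0),f(43,-20,0),'plate',f(52,28,0),f(52,-28,0),'car',f(42,19,5),f(42,-19,5),'car-5',f(37,19,5),f(37,-19,5))
```

```text
18.75 [0.52944051 0.01197717 0.07065306]
0.26 0.0615 mark [270.0, 234.0] [500.0, 234.0] plate [220.0, 184.0] [550.0, 184.0] car [273.0, 250.0] [497.0, 250.0] car-5 [275.0, 277.0] [495.0, 277.0]
0.26 0.0635 mark [269.0, 235.0] [501.0, 235.0] plate [218.0, 184.0] [552.0, 184.0] car [272.0, 251.0] [498.0, 251.0] car-5 [274.0, 279.0] [497.0, 279.0]
0.285 0.0615 mark [269.0, 236.0] [501.0, 236.0] plate [219.0, 186.0] [551.0, 186.0] car [273.0, 253.0] [498.0, 253.0] car-5 [274.0, 280.0] [496.0, 280.0]
0.285 0.0635 mark [268.0, 237.0] [502.0, 237.0] plate [217.0, 187.0] [553.0, 187.0] car [272.0, 254.0] [499.0, 254.0] car-5 [273.0, 282.0] [497.0, 282.0]
0.31 0.0615 mark [269.0, 238.0] [501.0, 238.0] plate [218.0, 189.0] [553.0, 189.0] car [272.0, 256.0] [498.0, 256.0] car-5 [274.0, 283.0] [496.0, 283.0]
0.31 0.0635 mark [268.0, 240.0] [503.0, 240.0] plate [216.0, 190.0] [555.0, 190.0] car [271.0, 258.0] [500.0, 258.0] car-5 [273.0, 285.0] [498.0, 285.0]
```

The carrier is ~4.7 mm low along the slope and 1.8 mm to +y (tolerance 8). I slide it up the slope under light pressure.

```bash
python3 -m pendant '[[-1,[0,0,-0.003],0],[-1,[0.01,0.004,-0.006],0],[-1,[0.02,0.008,-0.009],0],[-1,[0.03,0.011,-0.012],0],[-1,[0.031,0.011,-0.012],0]]' 7 && python3 -m pendant '[[-1,[0,0,0],0],[-1,[0,0,0.003],0],[-1,[0,0,0.003],0],[-1,[0,0,0.003],0],[-1,[0,0,0.003],0]]'
python3 - <<'E'
from h import *
d=grab('wrist','w11');grab('side','s11')
# edge of carrier: column profiles in crop frame of w10m
for n in('w10','w11'):
    g=load(n)['img'].astype(float).mean(2)
    print(n,'col',g[128:180,215:230:1].mean(1).round(0).tolist()); print('row',g[167:171,205:305].mean(0).round(0).tolist())
f=[]
for i in range(6): imaging.get_image('wrist'); f.append(telemetry.get_obs()['contact_force'])
print(np.mean(f,0),telemetry.get_obs()['ee_pos'])
E
```

```text
time_s: 19.17
ee_pos: [0.5319, 0.0108, 0.0713]
tool_rot: [-0.001, 1.0, -0.02, -0.003]
contact_force: [-6.1, 2.4, 6.3]
opening: 0.106
grasp_force: 7.0
time_s: 19.58
ee_pos: [0.5319, 0.0108, 0.0713]
tool_rot: [-0.001, 1.0, -0.02, -0.002]
contact_force: [-6.4, 1.2, 6.5]
opening: 0.108
grasp_force: 7.0
w10 col [103.0, 108.0, 110.0, 112.0, 118.0, 124.0, 129.0, 129.0, 128.0, 128.0, 127.0, 125.0, 121.0, 113.0, 107.0, 103.0, 102.0, 103.0, 105.0, 111.0, 117.0, 115.0, 106.0, 105.0, 116.0, 121.0, 121.0, 120.0, 121.0, 121.0, 122.0, 122.0, 121.0, 121.0, 119.0, 111.0, 94.0, 77.0, 69.0, 68.0, 67.0, 66.0, 67.0, 67.0, 67.0, 69.0, 70.0, 72.0, 73.0, 73.0, 73.0, 72.0]
row [132.0, 127.0, 121.0, 122.0, 125.0, 127.0, 124.0, 126.0, 126.0, 124.0, 127.0, 125.0, 121.0, 106.0, 82.0, 57.0, 45.0, 42.0, 43.0, 42.0, 43.0, 44.0, 39.0, 43.0, 44.0, 43.0, 42.0, 44.0, 42.0, 43.0, 43.0, 43.0, 43.0, 44.0, 44.0, 43.0, 44.0, 42.0, 43.0, 44.0, 44.0, 42.0, 46.0, 45.0, 45.0, 44.0, 44.0, 43.0, 43.0, 43.0, 45.0, 44.0, 47.0, 44.0, 47.0, 44.0, 44.0, 45.0, 45.0, 46.0, 46.0, 43.0, 45.0, 46.0, 44.0, 45.0, 45.0, 45.0, 46.0, 45.0, 47.0
[... 543 characters left out ...]
w [123.0, 123.0, 125.0, 125.0, 126.0, 125.0, 125.0, 126.0, 126.0, 127.0, 126.0, 127.0, 124.0, 109.0, 84.0, 55.0, 45.0, 42.0, 42.0, 43.0, 42.0, 45.0, 41.0, 44.0, 44.0, 43.0, 42.0, 44.0, 46.0, 43.0, 43.0, 45.0, 43.0, 44.0, 44.0, 44.0, 45.0, 44.0, 43.0, 45.0, 45.0, 45.0, 43.0, 45.0, 45.0, 43.0, 45.0, 43.0, 45.0, 46.0, 44.0, 44.0, 45.0, 48.0, 46.0, 47.0, 45.0, 45.0, 44.0, 46.0, 42.0, 44.0, 45.0, 47.0, 45.0, 46.0, 45.0, 46.0, 48.0, 45.0, 46.0, 47.0, 46.0, 45.0, 45.0, 46.0, 46.0, 44.0, 46.0, 47.0, 46.0, 47.0, 47.0, 47.0, 48.0, 52.0, 68.0, 83.0, 94.0, 107.0, 120.0, 127.0, 129.0, 130.0, 132.0, 131.0, 129.0, 129.0, 128.0, 127.0]
[-6.43071809  1.56432117  6.79042078] [0.5318821  0.01079853 0.07129136]
```

```bash
python3 -m pendant '[[-1,[-0.003,0,0],0],[-1,[-0.006,-0.002,0],0],[-1,[-0.006,-0.002,0],0],[-1,[-0.006,-0.002,0],0],[-1,[-0.006,-0.002,0],0]]' 5 && python3 -m pendant '[[-1,[0,0,0],0],[-1,[0,0,0],0],[-1,[0,0,0],0],[-1,[0,0,0],0],[-1,[0,0,0],0]]'
python3 - <<'E'
from h import *
d=grab('wrist','w12');s=grab('side','s12')
g=d['img'].astype(float).mean(2);print('col',g[140:172,215:230].mean(1).round(0).tolist())
f=[]
for i in range(8): imaging.get_image('wrist'); o=telemetry.get_obs(); f.append(np.r_[o['contact_force'],o['ee_pos'],np.abs(o['dq']).max()])
print(np.mean(f,0).round(4),np.std(f,0).round(4))
# flushness: carrier outline long edge vs plate long edge direction in side view (line segments)
u=proj(s,[.535,.011,.07]).astype(int);x0,y0=u-[60,50]
c=cv2.resize(cv2.cvtColor(s['img'],cv2.COLOR_RGB2GRAY)[y0:y0+100,x0:x0+120],None,fx=4,fy=4,interpolation=cv2.INTER_CUBIC)
L=cv2.createLineSegmentDetector().detect(c)[0][:,0]
X=np.array([.963,-.038,.281])
a,b=proj(s,np.array([.5378,.0111,.062])-.04*X),proj(s,np.array([.5378,.0111,.062])+.04*X);print('pred',np.degrees(np.arctan2(*(a-b)[::-1])))
for l in L:
    v=l[2:]-l[:2];n=np.linalg.norm(v);an=np.degrees(np.arctan2(v[1],v[0]))%180
    if n>35 and 10<an<60: print(l.round(0),round(n),round(an,1))
E
```

```text
time_s: 20.4
ee_pos: [0.5319, 0.0108, 0.0713]
tool_rot: [-0.0, 1.0, -0.02, -0.001]
contact_force: [-6.3, 1.8, 5.6]
opening: 0.103
grasp_force: 5.0
time_s: 20.82
ee_pos: [0.532, 0.0108, 0.0713]
tool_rot: [-0.0, 1.0, -0.02, -0.001]
contact_force: [-5.5, 1.4, 5.3]
opening: 0.106
grasp_force: 5.0
col [129.0, 128.0, 128.0, 127.0, 127.0, 125.0, 120.0, 116.0, 113.0, 112.0, 112.0, 115.0, 118.0, 121.0, 114.0, 101.0, 101.0, 114.0, 120.0, 121.0, 122.0, 122.0, 121.0, 119.0, 107.0, 87.0, 72.0, 67.0, 67.0, 66.0, 66.0, 67.0]
[-5.2739e+00  1.3603e+00  5.3765e+00  5.3190e-01  1.0800e-02  7.1300e-02
  1.6000e-03] [6.392e-01 3.697e-01 5.862e-01 0.000e+00 0.000e+00 0.000e+00 3.000e-04]
pred 32.05278784107914
[283. 261. 239. 232.] 53 33.8
[273. 161. 310. 186.] 45 34.0
[190. 229. 141. 198.] 58 32.0
[229. 239. 278. 270.] 58 32.4
[183. 305. 227. 314.] 45 11.6
[201. 208. 165. 186.] 43 31.2
[164. 326. 216. 345.] 55 19.4
[110.  42. 173.  56.] 65 12.6
[297. 319. 334. 331.] 38 17.4
```

```bash
python3 -c "
from rig import bot; print(bot.hand_in())"
```

```text
the job is handed in; nothing more can be done
None
```

I handed the job in at about 21 s on the robot's clock: the pin is home in the lug and released, and the carrier is held flush on the plate, about 2 mm from centre, at roughly 6.6 N; I viewed 12 pictures, two over the limit of 10, and the hand-in gave no verdict.

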